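# Set and lock the tray guide on the meal-packing table

## Task

Get the packing guide ready for the filling line: with the wing nut still loose, push the blue sliding stop along the guide until the lidded foil tray is held snug between the stop and the guide's fixed end block. Then tighten the red wing nut clockwise, seen from above, until it stops, stroking its wings round with a fingertip, stroke after stroke. Touch and push only: never pinch a wing between the fingers, never lift or tip the tray, and leave everything else on the table where it stands.

Things in the scene. Friction and masses are not known exactly. Their poses are not given: they have to be found in the camera images.
- jig: Packing guide, fixed to the table, yaw within 0.35 rad: plywood board x -120..+85, y -290..+210 mm in its own frame, its top 12 mm above the table. Origin on the table. x points away from the robot, y the way the stop closes. Aluminium back fence along the whole far side (x 68..82) and end block (x -68..68, inner face y = +190), both up to 60 mm above the table.
- stop (a joint): Travel of the blue stop along the guide's +y, in m: 0 fully open; about 0.104 when the squared-up tray is tight against the end block. About 3 N of friction, stays where it is left; pushing the tray along too takes 5 to 8 N in all. The nut does not really clamp it.
- stop_back (a point): Middle of the blue stop's back (guide -y) face, to push on, 40 mm above the table; in the guide's frame at x 0, y = -74 mm + travel. The stop is a cross plate, guide x -60..+60, 14 mm thick, 14 to 60 mm above the table. From it a steel slotted bar, 34 mm wide, top 18 mm above the table, centred on guide x = +28, runs back (-y) under the wing nut.
- tray: Lidded foil tray, loose on the guide's board between stop and end block: 121 (guide x) by 146 (guide y) by 45 mm high over its rim and white card lid, about 0.4 kg. Origin under its centre; its y lies nearly along the guide's y. Snug, its centre is at guide y = +117 mm.
- wing_center (a point): Centre of the wing nut on its upright axis, 36 mm above the table, guide x +28, y -150 mm (40 mm from the fence's face: a finger passes only on the robot's side). Brass hub 18 mm across; stud to 56 mm above the table; two red wings 6 mm thick, reaching 32 mm from the axis, 24 to 48 mm above the table (ears to 52). Frame turns with the nut: x along wing A, -x along wing B.
- wing_nut (a joint): Turn of the wing nut in rad, growing clockwise seen from above; it starts loose between 0 and 1.8 and comes hard up, tight, at 7.0. At 0 wing A points along the guide's +x; at q it points at -q from there. Light friction, about 0.04 N m; it stays where it is left and does not change height.
- tub_red: Bystander, loose: round meal tub with reddish food under a clear lid, 96 mm across, 52 mm high; origin under its centre, on the table left of the guide.
- tub_green: Bystander, loose: the same tub with green food, left of the guide.
- shaker: Bystander, loose: glass salt shaker 42 mm across, 85 mm high, standing on the guide's board in front of the tray near its left end; origin under its centre.
- spoon: Bystander, loose: wooden spoon 200 mm long lying on the table right of the guide.
- spare_tray: Bystander, loose: a second lidded foil tray like the first, right of the guide on the table; origin under its centre.
- sauce: Bystander, loose: amber sauce bottle 54 mm across, 150 mm high, on the table left of the guide near the robot; origin under its centre.
Not all that is in view belongs to the job. Leave any yellow look-alike of the tray alone.

How it is judged:
By the outcome, as a careful person would: the job done as asked, in the order asked, and still so for the second after the job is handed in, with the robot touching nothing.
It also fails if it takes over 59 s, if anything falls off the work surface, if the arm or the gripper's body presses on something with over 40 N, if the wrist force passes 120 N, or if a joint passes its speed limit or range.

## Robot

A 6-joint arm with a two-finger parallel gripper is mounted at the origin on the work surface. World frame = base frame: x ahead of the robot, y to its left, z up, the work surface at z = 0. Lengths are in m, angles in rad, forces in N, time in s.
With the tool pointing down it reaches from about 0.35 to 0.875 m from the base axis. Payload 15.5 kg.
Tool frame: the origin (TCP) lies between the finger pads; the fingertips stand 25 mm ahead of it and the grasp point (between the pads) lies 6 mm ahead of it; z points along the fingers, y is the line along which they close (so a half turn about z gives the same grasp; the last joint's range is limited). The gripper opens to 85 mm and grips with 20 to 120 N. Pads are 22 mm wide; open, the fingers measure 114 mm over their backs; the gripper's body (76 mm by 85 mm) begins 54 mm behind the grasp point. The pads swing forward as they close: fully open they stand 13 mm farther back than shut.
Start: joints at [-0.096, 0.494, 1.345, -0, 1.302, -0.096], TCP at [0.625, 0, 0.226] pointing down, gripper open.
Joint ranges: [-2.91, 2.91], [-0.82, 2.16], [0.22, 2.67], [-1.22, 4.37], [0.12, 2.79], [-3.08, 3.08]. Speed limits (rad/s): [1.89, 1.89, 2.57, 3.01, 3.01, 3.01].

## Interface

Orientations are given as a rotation vector (axis times angle).
In Python, from cell import manip gives the robot as it stands.
- The arm moves only by the tool drive_tool, never from a script. Its argument "plan" is a list that holds one entry, the list of rows, each a list of 7 numbers: the shift along the tool's x, y, z in m, then the turn, a rotation vector about the tool's x, y, z in degrees, then the opening, from 0 (shut) to 1 (fully open). In form: [[[dx, dy, dz, rx, ry, rz, jaw], ...]]. A call has 1 to 12 rows; each row shifts and turns the commanded pose from where the row before left it, along the tool's axes as they then stand; what a row does not reach is not made up. A row lasts 1/8 s, in which the tool goes at most 62.5 mm and 10.7 degrees, less where a joint would pass 70% of its speed; a pose out of reach is approached as far as the arm can. A call with a gripper value outside its range is refused whole. The fingers move at their own pace and stop on an object; "newtons" is the grip in N (left out, the last holds). Time passes only in rows, so rows that do not move let the fingers close. It gives the time, the measured TCP pose, the force, the opening and the grip force at its end, in the units of the state.
- manip.state(): the state, without advancing time (a new reading comes with each control period).
- manip.grab_frame(name): name is "scene" or "side" or "wrist"; returns a dict with "image" (384x512x3 uint8, red, green, blue), "range_z" (384x512 float32, m along the optical axis (not along the pixel's ray), 0 where there is no reading), "fx", "fy", "cx", "cy" (pixels), "D" ([k1, k2, p1, p2, k3] as OpenCV has them; the pictures are not rectified), "extrinsics" (4x4, takes a point from camera to world coordinates). Camera axes: x right, y down, z forward; pixel columns grow to the right and rows downward; lengths in m; the calibration is good to about 2 mm. A picture is of the moment at which its call begins.
- manip.hand_in(): hands the job in; it is judged then, once.
The state is a dict: "t": time; "joint_positions": joint angles; "qd": joint speeds; "tau": joint torques, N m; "tcp_pos": TCP position; "eef_rot": TCP orientation; "wrist_force": force on the tool from outside, world axes, zero at the start; "ft_torque": the same for the moment, N m; "opening": opening from 0.0 (shut) to 1.0 (fully open); "finger_force": force on a finger pad.
Only numpy, scipy, OpenCV 4.12 (cv2) and the standard library are available. Lean on these libraries where they do the work, as an engineer would, in place of code of your own. Each camera call takes 0.05 s, during which the arm holds its last target. There are 200 camera calls.

## Working session

There is one attempt and no reset: what is moved stays moved. The work goes in short steps, Python scripts to look and compute and a tool call to move; the robot and the scene stay as the last step left them, time stands still between calls to the robot, and variables do not carry over. Pictures are saved under pics/ and viewed, at most 10 in all, crops included, and the job is handed in when it is done.

Besides the shell and the picture viewer there is one more tool, called after "Request:" as name(argument=value, ...), one argument or row to a line, values as JSON. drive_tool: Moves the arm, as the interface text tells. Its arguments: {"type":"object","properties":{"plan":{"type":"array","items":{"type":"array","items":{"type":"array","items":{"type":"number"}}}},"newtons":{"type":"number"}},"required":["plan"]}

```bash
mkdir -p pics
cat > h.py <<'E'
from cell import manip
import numpy as np, cv2
def grab(n):
    return manip.grab_frame(n)
def pts(f):
    h,w=f["range_z"].shape
    u,v=np.meshgrid(np.arange(w),np.arange(h))
    K=np.array([[f["fx"],0,f["cx"]],[0,f["fy"],f["cy"]],[0,0,1.]])
    p=cv2.undistortPoints(np.stack([u,v],-1).reshape(-1,1,2).astype(np.float64),K,np.array(f["D"],float)).reshape(h,w,2)
    z=f["range_z"].astype(float)
    P=np.dstack([p[...,0]*z,p[...,1]*z,z])
    T=np.array(f["extrinsics"])
    W=P@T[:3,:3].T+T[:3,3]; W[z==0]=np.nan
    return W
E
python3 - <<'E'
from h import *
import pickle
F={n:grab(n) for n in("scene","side")}
pickle.dump(F,open("f0.pkl","wb"))
for n in F:
    cv2.imwrite(f"pics/{n}0.png",F[n]["image"][...,::-1])
    W=pts(F[n]);hsv=cv2.cvtColor(F[n]["image"],cv2.COLOR_RGB2HSV)
    H,S,V=cv2.split(hsv)
    print(n,np.array(F[n]["extrinsics"])[:3,3])
    for c,m in(("blue",(H>100)&(H<130)&(S>120)&(V>60)),("red",((H<6)|(H>174))&(S>150)&(V>80))):
        k,l,st,ce=cv2.connectedComponentsWithStats(m.astype(np.uint8))
        for i in range(1,k):
            if st[i,4]>30:
                q=W[l==i];q=q[~np.isnan(q[:,0])]
                if len(q): print(c,ce[i].round(),st[i,4],np.percentile(q,5,0).round(3),np.median(q,0).round(3),np.percentile(q,95,0).round(3))
print(manip.state())
E
```

```text
scene [ 1.1815877  -0.66795644  0.69731563]
blue [15.  1.] 131 [-0.717 -0.372  0.561] [-0.71  -0.326  0.566] [-0.702 -0.245  0.576]
blue [55. 80.] 1373 [-0.719 -0.361  0.183] [-0.709 -0.239  0.233] [-0.701 -0.115  0.277]
red [260. 235.] 46 [ 0.534 -0.127  0.025] [ 0.54  -0.117  0.043] [ 0.542 -0.106  0.053]
red [250. 242.] 46 [ 0.542 -0.166  0.032] [ 0.547 -0.158  0.043] [ 0.549 -0.146  0.052]
side [ 0.21555723 -1.12026216  0.70819987]
red [227. 131.] 37 [0.342 0.348 0.136] [0.352 0.352 0.145] [0.361 0.365 0.151]
red [312. 223.] 32 [ 0.529 -0.132  0.028] [ 0.531 -0.117  0.046] [ 0.535 -0.108  0.051]
red [318. 232.] 45 [ 0.535 -0.17   0.027] [ 0.537 -0.162  0.041] [ 0.543 -0.147  0.05 ]
{'t': 0.1, 'joint_positions': array([-9.55224821e-02,  4.94143282e-01,  1.34604822e+00,  9.16074780e-06,
        1.30249438e+00, -9.54727438e-02]), 'qd': array([-0.00066546, -0.00070501, -0.00235151, -0.00037427,  0.00020078,
        0.0003359 ]), 'tau': array([ 1.84837576e-03, -8.83585095e+01, -3.84566367e+01, -1.63215273e-04,
        5.08969635e-03, -3.09245672e-05]), 'tcp_pos': array([6.24682720e-01, 2.25742348e-05, 2.25153155e-01]), 'eef_rot': array([-2.22089905e+00, -2.22078319e+00,  1.08195872e-03]), 'wrist_force': array([ 0.02294678, -0.27068539, -0.3560835 ]), 'ft_torque': array([ 0.03841226, -0.02772554, -0.01862525]), 'finger_force': 0.0, 'opening': 1.0023390358642037}
```

View pics/scene0.png

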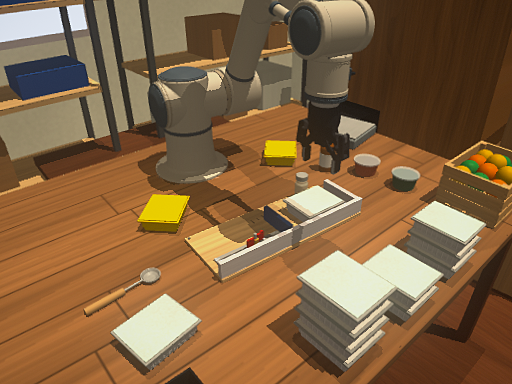

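View pics/side0.png

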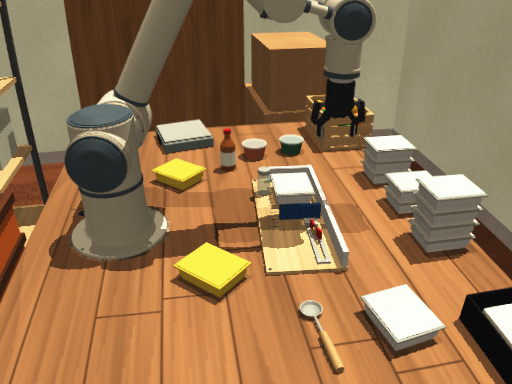

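The scene view shows the guide in the middle, with the red nut at about (255,238), the blue stop at (280,218) and the tray at (315,200). In the side view the stop is at (300,211) and the nut at (315,228). The shaker stands by the tray's near-left corner. Next I'll measure the fence, nut and stop.

Run:
```python
from h import *
import pickle
F=pickle.load(open("f0.pkl","rb"))
for n in F:
    W=pts(F[n]);H,S,V=cv2.split(cv2.cvtColor(F[n]["image"],cv2.COLOR_RGB2HSV))
    box=(W[...,0]>.3)&(W[...,0]<.75)&(W[...,1]>-.4)&(W[...,1]<.4)
    for nm,m in (("top60",box&(abs(W[...,2]-.060)<.004)&(S<90)),("blue",box&(H>100)&(H<130)&(S>90)&(W[...,2]>.012)),("board",box&(abs(W[...,2]-.012)<.003)&(S<150)&(H>10)&(H<30)),
       ("lid",box&(abs(W[...,2]-.045)<.004)&(S<60)&(V>120))):
        k,l,st,ce=cv2.connectedComponentsWithStats(m.astype(np.uint8))
        for i in range(1,k):
            if st[i,4]<40: continue
            q=W[l==i]; r=cv2.minAreaRect(q[:,:2].astype(np.float32)*1000)
            vx=cv2.fitLine(q[:,:2].astype(np.float32),cv2.DIST_HUBER,0,.01,.01).ravel()
            print(n,nm,ce[i].round(),st[i,4],"rect",np.round(r[0]),np.round(r[1]),round(r[2],1),"line",vx.round(3),"z",np.percentile(q[:,2],[5,95]).round(3))
```

```text
scene top60 [303. 213.] 1981 rect [537. -26.] [501. 151.] 87.0 line [ 0.082 -0.997  0.562  0.04 ] z [0.056 0.062]
scene board [285. 212.] 287 rect [477.  38.] [ 53. 148.] 70.6 line [ 0.967 -0.254  0.473  0.041] z [0.01  0.014]
scene board [228. 236.] 2160 rect [ 482. -133.] [276. 181.] 85.9 line [ 0.095 -0.995  0.453 -0.121] z [0.01  0.014]
scene board [335. 224.] 54 rect [615. 110.] [107.   7.] 85.0 line [0.098 0.995 0.616 0.11 ] z [0.009 0.015]
scene board [305. 239.] 75 rect [606.  -7.] [116.   9.] 84.6 line [ 0.069  0.998  0.607 -0.007] z [0.009 0.015]
scene board [277. 253.] 48 rect [ 599. -109.] [76.  8.] 85.7 line [ 0.056  0.998  0.599 -0.102] z [0.009 0.015]
scene lid [331. 217.] 128 rect [613.  98.] [237.   6.] 85.6 line [0.077 0.997 0.613 0.093] z [0.042 0.049]
scene lid [280. 241.] 45 rect [598. -95.] [72.  4.] 83.6 line [ 0.083  0.997  0.598 -0.094] z [0.042 0.048]
side top60 [321. 202.] 575 rect [589. -19.] [139. 515.] 10.3 line [ 0.059  0.998  0.587 -0.055] z [0.057 0.062]
side top60 [292. 183.] 551 rect [525.  96.] [149. 118.] 84.9 line [0.249 0.968 0.53  0.108] z [0.056 0.059]
side blue [300. 211.] 579 rect [517. -43.] [ 18. 118.] 86.5 line [ 0.997 -0.074  0.523 -0.046] z [0.019 0.06 ]
side board [289. 239.] 3629 rect [497. -26.] [507. 202.] 85.8 line [ 0.108 -0.994  0.463 -0.128] z [0.01  0.014]
side board [319. 248.] 88 rect [ 534. -193.] [96. 11.] 85.5 line [ 0.078  0.997  0.533 -0.202] z [0.01  0.014]
side board [310. 302.] 58 rect [ 452. -391.] [16. 44.] 89.0 line [ 0.983 -0.186  0.457 -0.391] z [0.009 0.015]
```

Request:
drive_tool(
  plan=[
    [[0,0,0,0,0,4.3,0],[-0.03,-0.04,0,0,0,0,0],[-0.035,-0.04,0,0,0,0,0],[-0.03,-0.035,0,0,0,0,0],[0,0,0.03,0,0,0,0],[0,0,0,0,0,0,0],[0,0,0,0,0,0,0]],
  ],
)

```text
t: 0.98
tcp_pos: [0.5038, -0.086, 0.1962]
eef_rot: [2.303, 2.137, 0.0]
wrist_force: [0.7, 0.2, -0.1]
opening: -0.0
finger_force: 0.0
```

Run:
```python
from h import *
s=manip.state();print(s["t"],s["tcp_pos"],s["eef_rot"],s["wrist_force"],s["opening"])
f=grab("wrist");W=pts(f)
g=lambda p:np.stack([(p[...,0]-.5223)*.9972-(p[...,1]-.0128)*.075,(p[...,0]-.5223)*.075+(p[...,1]-.0128)*.9972,p[...,2]],-1)
G=g(W);H,S,V=cv2.split(cv2.cvtColor(f["image"],cv2.COLOR_RGB2HSV))
for c,m in(("blue",(H>100)&(H<130)&(S>90)&(W[...,2]<.07)),("red",((H<6)|(H>174))&(S>150)&(V>60)&(W[...,2]<.07)),("fence",(S<60)&(abs(W[...,2]-.06)<.004))):
    k,l,st,ce=cv2.connectedComponentsWithStats(m.astype(np.uint8))
    for i in range(1,k):
        if st[i,4]>40:
            q=G[l==i]*1000;print(c,ce[i].round(),st[i,4],np.percentile(q,[2,50,98],axis=0).round().tolist(),cv2.fitLine(q[:,:2].astype(np.float32),2,0,.01,.01).ravel().round(3))
cv2.imwrite("pics/w1.png",f["image"][...,::-1])
```

```text
0.975 [ 0.50376076 -0.0859834   0.19622074] [2.30265170e+00 2.13688548e+00 1.99036418e-04] [ 0.6869658   0.23246479 -0.11287124] -0.00044692804290590065
blue [268. 124.] 2494 [[-57.0, -57.0, 39.0], [-1.0, -50.0, 60.0], [56.0, -44.0, 62.0]] [ 1.0000e+00 -9.0000e-03 -4.4500e-01 -5.0029e+01]
red [289. 202.] 165 [[17.0, -142.0, 19.0], [21.0, -126.0, 48.0], [26.0, -118.0, 53.0]] [   0.243   -0.97    21.463 -127.591]
red [297. 241.] 119 [[27.0, -183.0, 21.0], [31.0, -169.0, 49.0], [36.0, -157.0, 53.0]] [   0.212   -0.977   31.363 -168.188]
fence [268.  18.] 5083 [[-56.0, 20.0, 56.0], [-2.0, 33.0, 58.0], [53.0, 46.0, 59.0]] [ 1.0000e+00  8.0000e-03 -1.8640e+00  3.3145e+01]
fence [352. 139.] 4734 [[67.0, -215.0, 57.0], [74.0, -58.0, 60.0], [81.0, 42.0, 62.0]] [ 6.0000e-03  1.0000e+00  7.3744e+01 -6.8784e+01]
```

View pics/w1.png

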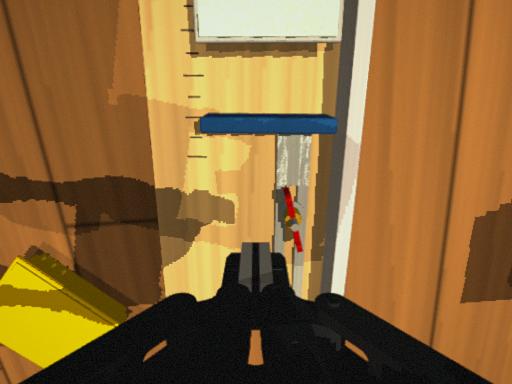

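The wrist view shows the stop at (268,124), the nut at (292,217) and the tray edge at (270,40). These agree with the guide model to within 1 mm. The stop has already travelled about 17 mm. Now I'll lower and push.

Request:
drive_tool(
  plan=[
    [[0,0,0.05,0,0,0,0],[0,0,0.05,0,0,0,0],[0,0,0.036,0,0,0,0],[0.015,0,0,0,0,0,0],[0.01,0,0,0,0,0,0],[0.01,0,0,0,0,0,0],[0.01,0,0,0,0,0,0],[0.01,0,0,0,0,0,0],[0.01,0,0,0,0,0,0],[0.01,0,0,0,0,0,0]],
  ],
)

```text
t: 2.28
tcp_pos: [0.5089, -0.0107, 0.0597]
eef_rot: [-2.303, -2.136, -0.0]
wrist_force: [-0.3, -0.2, 0.0]
opening: -0.002
finger_force: 0.0
```

```bash
cat >> h.py <<'E'
def g(p): return np.stack([(p[...,0]-.5223)*.9972-(p[...,1]-.0128)*.075,(p[...,0]-.5223)*.075+(p[...,1]-.0128)*.9972,p[...,2]],-1)*1000
def rep(n):
    f=grab(n);W=pts(f);G=g(W);H,S,V=cv2.split(cv2.cvtColor(f["image"],cv2.COLOR_RGB2HSV))
    B=(abs(G[...,0])<90)&(abs(G[...,1])<300)
    for c,m in(("blue",(H>100)&(H<130)&(S>90)&B),("red",((H<6)|(H>174))&(S>150)&(V>60)&B&(G[...,1]<-80)),("white",(S<60)&(abs(G[...,2]-58)<5)&B&(abs(G[...,0])<62))):
        k,l,st,ce=cv2.connectedComponentsWithStats(m.astype(np.uint8))
        for i in range(1,k):
            if st[i,4]>30:
                q=G[l==i];print(n,c,ce[i].round(),st[i,4],np.nanpercentile(q,[2,50,98],axis=0).round().tolist())
    return f
E
python3 - <<'E'
from h import *
for n in("side","wrist","scene"):
    f=rep(n)
    if n=="side": cv2.imwrite("pics/s2.png",cv2.resize(f["image"][120:300,200:400,::-1],None,fx=3,fy=3))
s=manip.state();print(s["wrist_force"],g(s["tcp_pos"]))
E
```

```text
side blue [300. 211.] 579 [[-58.0, -62.0, 17.0], [-2.0, -58.0, 41.0], [55.0, -51.0, 61.0]]
side red [318. 233.] 53 [[25.0, -182.0, 23.0], [29.0, -173.0, 39.0], [34.0, -159.0, 50.0]]
side white [280. 187.] 221 [[-61.0, 15.0, 53.0], [-46.0, 58.0, 56.0], [-19.0, 145.0, 60.0]]
side white [307. 189.] 130 [[13.0, 14.0, 53.0], [37.0, 37.0, 57.0], [56.0, 79.0, 59.0]]
wrist blue [200. 272.] 2290 [[-58.0, -50.0, 18.0], [-44.0, -44.0, 47.0], [-29.0, -43.0, 61.0]]
wrist blue [334. 275.] 4590 [[7.0, -55.0, 18.0], [34.0, -45.0, 49.0], [58.0, -44.0, 61.0]]
wrist white [277.  73.] 38986 [[-59.0, 18.0, 55.0], [-4.0, 64.0, 57.0], [56.0, 91.0, 59.0]]
scene blue [284. 221.] 44 [[-3.0, -55.0, 57.0], [38.0, -51.0, 60.0], [61.0, -45.0, 63.0]]
scene red [260. 235.] 43 [[23.0, -138.0, 27.0], [27.0, -128.0, 43.0], [31.0, -120.0, 53.0]]
scene red [250. 242.] 40 [[31.0, -177.0, 29.0], [36.0, -167.0, 43.0], [40.0, -156.0, 53.0]]
scene white [338. 187.] 106 [[-60.0, 191.0, 54.0], [-4.0, 198.0, 61.0], [57.0, 208.0, 63.0]]
scene white [315. 200.] 867 [[-52.0, 21.0, 54.0], [7.0, 94.0, 58.0], [58.0, 157.0, 60.0]]
scene white [274. 215.] 70 [[-49.0, -56.0, 53.0], [-15.0, -53.0, 58.0], [54.0, -45.0, 62.0]]
[ 0.31017846 -0.48043481  0.09169961] [-11.69377766 -24.62508077  59.62760639]
```

View pics/s2.png

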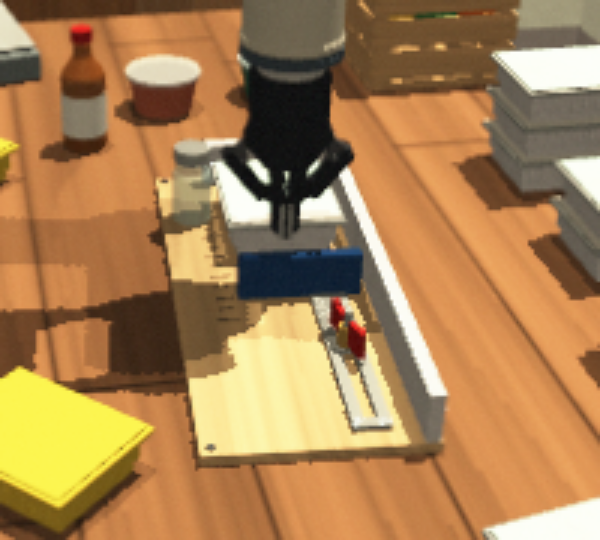

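The crop shows the finger at (285,235), between the stop and the tray. Arm lag let it pass over the stop, and nothing was moved. I'll lift, go back behind the stop and let the arm settle before pushing.

Request:
drive_tool(
  plan=[
    [[0,0,-0.04,0,0,0,0],[0,0,-0.03,0,0,0,0],[0,0,0,0,0,0,0],[0,0,0,0,0,0,0],[-0.04,0,0,0,0,0,0],[-0.035,0,0,0,0,0,0],[0,0,0,0,0,0,0],[0,0,0,0,0,0,0],[0,0,0.04,0,0,0,0],[0,0,0.03,0,0,0,0],[0,0,0,0,0,0,0],[0,0,0,0,0,0,0]],
  ],
)

```text
t: 3.92
tcp_pos: [0.5035, -0.0857, 0.0604]
eef_rot: [2.302, 2.137, 0.0]
wrist_force: [-0.5, 0.3, 0.1]
opening: -0.002
finger_force: 0.0
```

Request:
drive_tool(
  plan=[
    [[0.01,0,0,0,0,0,0],[0.01,0,0,0,0,0,0],[0.01,0,0,0,0,0,0],[0.01,0,0,0,0,0,0],[0.01,0,0,0,0,0,0],[0.01,0,0,0,0,0,0]],
  ],
)

```text
t: 4.68
tcp_pos: [0.5078, -0.0255, 0.0597]
eef_rot: [-2.303, -2.137, -0.0]
wrist_force: [0.6, 0.5, 0.1]
opening: 0.005
finger_force: 0.0
```

Run:
```python
from h import *
rep("scene");f=rep("side")
cv2.imwrite("pics/s3.png",cv2.resize(f["image"][150:270,230:390,::-1],None,fx=4,fy=4))
s=manip.state();print(s["wrist_force"],s["tau"],g(s["tcp_pos"]))
```

```text
scene blue [286. 222.] 34 [[21.0, -55.0, 56.0], [44.0, -49.0, 60.0], [62.0, -44.0, 63.0]]
scene red [260. 235.] 40 [[24.0, -138.0, 27.0], [28.0, -127.0, 42.0], [30.0, -120.0, 53.0]]
scene red [250. 242.] 37 [[31.0, -176.0, 29.0], [36.0, -168.0, 44.0], [40.0, -155.0, 53.0]]
scene white [338. 188.] 104 [[-59.0, 192.0, 55.0], [-1.0, 198.0, 61.0], [60.0, 207.0, 63.0]]
scene white [314. 201.] 960 [[-52.0, 22.0, 55.0], [7.0, 88.0, 58.0], [59.0, 157.0, 61.0]]
scene white [275. 215.] 110 [[-50.0, -56.0, 53.0], [-7.0, -53.0, 59.0], [57.0, -44.0, 62.0]]
side blue [300. 211.] 579 [[-58.0, -63.0, 17.0], [-3.0, -58.0, 41.0], [56.0, -52.0, 61.0]]
side red [318. 233.] 54 [[25.0, -183.0, 20.0], [28.0, -173.0, 39.0], [34.0, -157.0, 51.0]]
side white [275. 168.] 37 [[-60.0, 187.0, 54.0], [-42.0, 194.0, 60.0], [-25.0, 204.0, 62.0]]
side white [286. 178.] 34 [[-22.0, 90.0, 54.0], [-16.0, 120.0, 57.0], [-8.0, 155.0, 60.0]]
side white [279. 187.] 196 [[-61.0, 12.0, 53.0], [-48.0, 54.0, 57.0], [-20.0, 146.0, 60.0]]
side white [307. 190.] 94 [[16.0, 13.0, 53.0], [38.0, 30.0, 56.0], [55.0, 67.0, 60.0]]
[ 0.64767511 -0.61049056  0.07806824] [ 1.21342901e+00 -7.75351667e+01 -2.06318915e+01  8.50309781e-02
  8.23973562e-03  4.90219519e-01] [-11.70716147 -39.09566081  59.64370171]
```

View pics/s3.png

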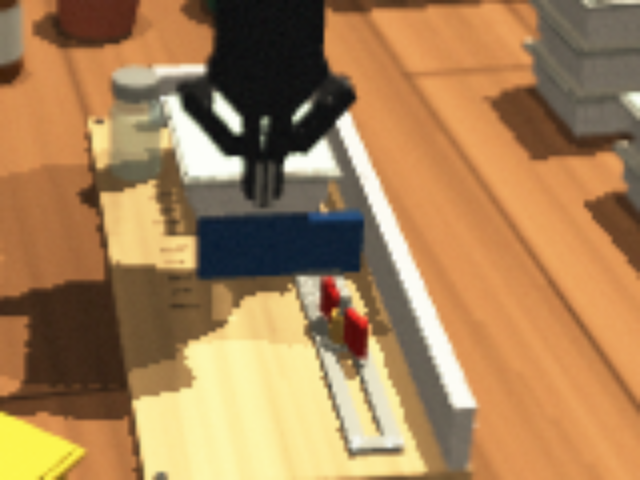

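Run:
```python
from h import *
f=grab("side");W=pts(f);G=g(W)
for v in range(186,212,3): print(v,[tuple(np.nan_to_num(G[v,u]).round().astype(int).tolist()) for u in (294,297,300)],f["image"][v,297])
f=grab("wrist");G=g(pts(f));cv2.imwrite("pics/w4.png",f["image"][...,::-1])
for v in range(180,384,16): print(v,np.nan_to_num(G[v,256]).round(),f["image"][v,256])
```

```text
186 [(-20, -51, 118), (-11, -50, 117), (-3, -49, 116)] [15 15 14]
189 [(-20, -52, 109), (-11, -50, 107), (-3, -53, 109)] [19 17 17]
192 [(-19, -50, 99), (-11, -53, 99), (-1, -45, 95)] [78 74 66]
195 [(-19, -50, 89), (-11, -53, 90), (-1, -47, 86)] [77 75 65]
198 [(-18, -46, 77), (-10, -49, 78), (14, 24, 35)] [77 72 63]
201 [(-18, -50, 69), (-9, -49, 68), (14, 23, 25)] [78 73 67]
204 [(-18, -51, 60), (-9, -50, 59), (-1, -52, 59)] [31 40 53]
207 [(-19, -57, 53), (-10, -59, 54), (-2, -63, 56)] [15 33 50]
210 [(-18, -56, 43), (-10, -59, 44), (-1, -60, 44)] [17 33 51]
180 [-12. -15.  13.] [206 152  78]
196 [-12. -25.  13.] [206 154  78]
212 [-12. -37.  12.] [206 153  82]
228 [-12. -45.  20.] [11 34 51]
244 [-12. -29.  72.] [ 7 15  1]
260 [-12. -29.  86.] [15  8 10]
276 [-12. -29.  98.] [11 16 13]
292 [-12. -33. 103.] [ 8 12 10]
308 [-12. -41. 103.] [21 18 17]
324 [-12. -49. 103.] [18 15 19]
340 [ -11. -141.   12.] [208 155  79]
356 [ -11. -156.   12.] [222 183  96]
372 [-12. -30. 143.] [ 6 12 13]
```

View pics/w4.png

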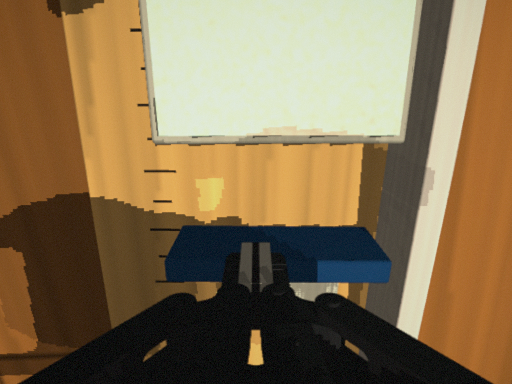

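Run:
```python
from h import *
f=grab("wrist");G=g(pts(f));T=np.array(f["extrinsics"]);print("cam",g(T[:3,3]),"zaxis",T[:3,2])
for v in range(232,292,4): print(v,[np.nan_to_num(G[v,u]).round().astype(int).tolist() for u in(246,256,266)],f["image"][v,246])
s=manip.state();t=s["tcp_pos"]
K=np.array([[f["fx"],0,f["cx"]],[0,f["fy"],f["cy"]],[0,0,1.]]);Ti=np.linalg.inv(T)
for off in((0,0,0),(.0009,.011,-.025),(.0009,.011,0),(-.001,-.011,-.025)):
    p=np.array([t+np.array(off)]);r=cv2.projectPoints(p,cv2.Rodrigues(Ti[:3,:3])[0],Ti[:3,3],K,np.array(f["D"],float))[0];print(off,r.ravel())
```

```text
cam [-12.22239291  41.10324608 208.32878727] zaxis [-0.02315711 -0.31563722 -0.94859733]
232 [[-18, -44, 27], [-12, -44, 27], [-5, -44, 27]] [13 31 40]
236 [[-18, -44, 32], [-12, -44, 33], [-6, -44, 33]] [10 22 41]
240 [[-17, -45, 37], [-12, -44, 39], [-6, -45, 37]] [ 8 27 42]
244 [[-16, -29, 72], [-12, -30, 71], [-7, -29, 72]] [82 76 65]
248 [[-16, -29, 77], [-12, -30, 75], [-7, -30, 75]] [79 76 67]
252 [[-16, -30, 79], [-12, -29, 80], [-7, -29, 80]] [79 74 63]
256 [[-16, -29, 83], [-12, -29, 83], [-7, -30, 82]] [80 73 66]
260 [[-16, -29, 87], [-12, -29, 87], [-7, -30, 86]] [78 74 66]
264 [[-16, -30, 89], [-12, -29, 90], [-8, -29, 90]] [82 77 69]
268 [[-16, -29, 93], [-12, -29, 93], [-8, -30, 92]] [76 73 64]
272 [[-16, -29, 96], [-12, -29, 96], [-8, -29, 96]] [76 72 62]
276 [[-16, -30, 98], [-12, -30, 97], [-8, -30, 98]] [77 75 65]
280 [[-16, -30, 100], [-12, -29, 101], [-8, -29, 102]] [78 76 62]
284 [[-16, -30, 103], [-12, -30, 103], [-8, -30, 103]] [79 74 64]
288 [[-15, -29, 108], [-12, -32, 102], [-8, -29, 108]] [12 12 14]
(0, 0, 0) [256.20929559 251.9288821 ]
(0.0009, 0.011, -0.025) [256.25042142 213.82835215]
(0.0009, 0.011, 0) [256.40481329 232.4440291 ]
(-0.001, -0.011, -0.025) [255.75367712 248.03674877]
```

Depth from the wrist and side cameras puts the shut fingertips at about 71 mm height, which is 11 mm above the reported TCP rather than 25 mm below it. They passed over the 60 mm stop without touching it. I'll trust the cameras and go about 33 mm lower.

Request:
drive_tool(
  plan=[
    [[-0.03,0,0,0,0,0,0],[-0.03,0,0,0,0,0,0],[0,0,0,0,0,0,0],[0,0,0,0,0,0,0],[0,0,0.015,0,0,0,0],[0,0,0.01,0,0,0,0],[0,0,0.008,0,0,0,0],[0,0,0,0,0,0,0]],
  ],
)

```text
t: 5.92
tcp_pos: [0.5028, -0.0858, 0.0259]
eef_rot: [-2.302, -2.136, 0.001]
wrist_force: [0.5, -0.8, 0.0]
opening: -0.001
finger_force: 0.0
```

Run:
```python
from h import *
f=grab("wrist");G=g(pts(f))
for v in range(220,256,4): print(v,[np.nan_to_num(G[v,u]).round().astype(int).tolist() for u in(246,266)],f["image"][v,246])
f=grab("side");G=g(pts(f))
m=(G[...,1]>-125)&(G[...,1]<-80)&(abs(G[...,0]+12)<20)&(G[...,2]>18)&(G[...,2]<90);q=G[m];print(len(q),np.percentile(q,[2,50,98],axis=0).round())
s=manip.state();print(g(s["tcp_pos"]),s["wrist_force"])
```

```text
220 [[-18, -88, 13], [-7, -88, 12]] [227 172  90]
224 [[-18, -90, 13], [-7, -90, 13]] [224 171  88]
228 [[-18, -93, 11], [-7, -93, 12]] [225 170  88]
232 [[-18, -95, 12], [-7, -95, 13]] [100  76  40]
236 [[-18, -98, 12], [-7, -97, 13]] [105  80  44]
240 [[-18, -101, 11], [-7, -100, 12]] [102  75  40]
244 [[-17, -90, 37], [-7, -89, 38]] [87 84 73]
248 [[-17, -90, 41], [-8, -90, 41]] [88 87 74]
252 [[-17, -89, 46], [-8, -89, 45]] [92 86 76]
197 [[ -30. -116.   38.]
 [ -14. -109.   67.]
 [   5.  -92.   89.]]
[-11.62132359 -99.98614314  26.61994177] [ 0.16682065 -0.04984948  0.78143741]
```

Request:
drive_tool(
  plan=[
    [[0.01,0,0,0,0,0,0],[0.01,0,0,0,0,0,0],[0.01,0,0,0,0,0,0],[0.01,0,0,0,0,0,0],[0.01,0,0,0,0,0,0],[0.01,0,0,0,0,0,0]],
  ],
)

```text
t: 6.78
tcp_pos: [0.508, -0.0257, 0.0268]
eef_rot: [2.303, 2.136, 0.0]
wrist_force: [0.9, -3.8, 1.8]
opening: 0.001
finger_force: 1.8
```

Request:
drive_tool(
  plan=[
    [[0.008,0,0,0,0,0,0],[0.008,0,0,0,0,0,0],[0.008,0,0,0,0,0,0],[0.008,0,0,0,0,0,0],[0.005,0,0,0,0,0,0],[0.005,0,0,0,0,0,0],[0.005,0,0,0,0,0,0],[0.003,0,0,0,0,0,0],[0.003,0,0,0,0,0,0]],
  ],
)

```text
t: 7.9
tcp_pos: [0.512, 0.0267, 0.0267]
eef_rot: [2.303, 2.136, 0.0]
wrist_force: [3.8, -5.9, 0.9]
opening: 0.002
finger_force: 3.1
```

Request:
drive_tool(
  plan=[
    [[0.002,0,0,0,0,0,0],[0.001,0,0,0,0,0,0],[0.001,0,0,0,0,0,0]],
  ],
)

```text
t: 8.28
tcp_pos: [0.5123, 0.0306, 0.0267]
eef_rot: [2.303, 2.136, 0.0]
wrist_force: [3.3, -5.6, 0.8]
opening: -0.001
finger_force: 3.0
```

Request:
drive_tool(
  plan=[
    [[0.001,0,0,0,0,0,0],[0.001,0,0,0,0,0,0],[0,0,0,0,0,0,0]],
  ],
)

```text
t: 8.65
tcp_pos: [0.5124, 0.0327, 0.0267]
eef_rot: [2.303, 2.136, 0.0]
wrist_force: [3.0, -3.7, 0.5]
opening: 0.0
finger_force: 2.2
```

Request:
drive_tool(
  plan=[
    [[0.001,0,0,0,0,0,0],[0,0,0,0,0,0,0]],
  ],
)

```text
t: 8.9
tcp_pos: [0.5125, 0.0337, 0.0267]
eef_rot: [2.303, 2.136, 0.0]
wrist_force: [3.8, -5.9, 1.1]
opening: 0.002
finger_force: 2.4
```

Request:
drive_tool(
  plan=[
    [[0.001,0,0,0,0,0,0],[0,0,0,0,0,0,0]],
  ],
)

```text
t: 9.15
tcp_pos: [0.5125, 0.0338, 0.0267]
eef_rot: [2.302, 2.136, -0.001]
wrist_force: [2.4, -16.7, 1.9]
opening: -0.001
finger_force: 8.3
```

Request:
drive_tool(
  plan=[
    [[0.001,0,0,0,0,0,0],[0,0,0,0,0,0,0]],
  ],
)

```text
t: 9.4
tcp_pos: [0.5125, 0.0339, 0.0267]
eef_rot: [2.301, 2.136, -0.002]
wrist_force: [0.1, -29.1, 2.6]
opening: -0.003
finger_force: 14.7
```

Run:
```python
from h import *
s=manip.state();print(g(s["tcp_pos"]),s["wrist_force"]);rep("side");rep("scene");rep("wrist")
```

```text
[-11.37295737  20.30137058  26.69332384] [  0.09965451 -29.13245956   2.61258392]
side blue [295. 196.] 416 [[-59.0, 21.0, 17.0], [9.0, 31.0, 41.0], [56.0, 37.0, 62.0]]
side red [312. 224.] 33 [[16.0, -143.0, 28.0], [19.0, -131.0, 44.0], [23.0, -121.0, 52.0]]
side red [318. 233.] 53 [[25.0, -184.0, 24.0], [28.0, -172.0, 40.0], [34.0, -157.0, 51.0]]
side white [273. 169.] 41 [[-61.0, 168.0, 53.0], [-48.0, 192.0, 58.0], [-35.0, 204.0, 62.0]]
side white [283. 179.] 34 [[-33.0, 86.0, 55.0], [-26.0, 115.0, 57.0], [-18.0, 151.0, 59.0]]
side white [276. 185.] 57 [[-62.0, 38.0, 54.0], [-55.0, 70.0, 57.0], [-43.0, 149.0, 61.0]]
side white [308. 186.] 42 [[30.0, 39.0, 54.0], [46.0, 59.0, 57.0], [57.0, 90.0, 61.0]]
scene blue [308. 209.] 47 [[1.0, 36.0, 59.0], [31.0, 39.0, 61.0], [61.0, 45.0, 63.0]]
scene red [260. 235.] 34 [[23.0, -136.0, 27.0], [27.0, -126.0, 44.0], [32.0, -120.0, 52.0]]
scene white [329. 195.] 713 [[-53.0, 87.0, 55.0], [11.0, 148.0, 58.0], [59.0, 205.0, 62.0]]
wrist blue [286. 249.] 10202 [[-56.0, 32.0, 55.0], [0.0, 40.0, 60.0], [57.0, 45.0, 61.0]]
wrist white [283.  80.] 52
[... 358 characters left out ...]
 181.] 74 [[-31.0, 63.0, 56.0], [-30.0, 68.0, 57.0], [-28.0, 70.0, 58.0]]
wrist white [299. 188.] 102 [[3.0, 60.0, 56.0], [5.0, 64.0, 57.0], [7.0, 70.0, 59.0]]
wrist white [229. 187.] 136 [[-26.0, 61.0, 56.0], [-22.0, 65.0, 57.0], [-18.0, 68.0, 59.0]]
wrist white [160. 189.] 48 [[-51.0, 62.0, 56.0], [-48.0, 64.0, 57.0], [-47.0, 66.0, 59.0]]
wrist white [348. 189.] 56 [[21.0, 62.0, 56.0], [24.0, 64.0, 57.0], [25.0, 66.0, 58.0]]
wrist white [164. 201.] 42 [[-49.0, 57.0, 56.0], [-47.0, 59.0, 57.0], [-46.0, 62.0, 58.0]]
wrist white [244. 270.] 70 [[-20.0, 27.0, 54.0], [-16.0, 31.0, 61.0], [-13.0, 31.0, 63.0]]
wrist white [270. 270.] 90 [[-10.0, 26.0, 53.0], [-6.0, 31.0, 60.0], [0.0, 31.0, 63.0]]
```

The tray is snug: the stop met a hard rise to 29 N with its back at guide y = +31. I'll back off and go to the nut.

Request:
drive_tool(
  plan=[
    [[-0.01,0,0,0,0,0,0],[-0.02,0,0,0,0,0,0],[-0.03,0,0,0,0,0,0],[-0.03,0,0,0,0,0,0],[-0.03,0,0,0,0,0,0],[-0.03,0.003,0.003,0,0,0,0],[0,0,0,0,0,0,0],[0,0,0,0,0,0,0]],
  ],
)

```text
t: 10.55
tcp_pos: [0.5036, -0.1136, 0.0235]
eef_rot: [-2.303, -2.136, 0.0]
wrist_force: [-0.5, 1.1, -0.3]
opening: 0.0
finger_force: 0.0
```

```bash
cat > nut.py <<'E'
from h import *
s=manip.state();c=g(s["tcp_pos"]);print("t",s["t"],"rel nut",(c-[27,-149.5,0]).round(1),"F",s["wrist_force"].round(1))
for n in("side","scene"):
    f=grab(n);G=g(pts(f));H,S,V=cv2.split(cv2.cvtColor(f["image"],cv2.COLOR_RGB2HSV))
    m=((H<8)|(H>172))&(S>130)&(V>50)&(abs(G[...,0]-27)<45)&(abs(G[...,1]+150)<45)
    k,l,st,ce=cv2.connectedComponentsWithStats(m.astype(np.uint8))
    for i in range(1,k):
        if st[i,4]>6:
            p=np.nanmedian(G[l==i],0)-[27,-149.5,0]
            print(n,ce[i].round(),st[i,4],p.round(),"phi",round(float(np.degrees(np.arctan2(p[1],-p[0])))))
    rep(n) if n=="side" else 0
E
python3 nut.py
```

```text
t 10.55 rel nut [-36.2  22.1  23.5] F [-0.5  1.1 -0.3]
side [312. 224.] 34 [-8. 18. 43.] phi 66
side [318. 233.] 61 [  2. -23.  39.] phi -95
side blue [280. 195.] 103 [[-68.0, -123.0, 19.0], [-50.0, 32.0, 50.0], [-29.0, 37.0, 130.0]]
side red [312. 224.] 32 [[16.0, -143.0, 26.0], [19.0, -132.0, 43.0], [24.0, -122.0, 52.0]]
side red [318. 233.] 53 [[25.0, -184.0, 23.0], [29.0, -172.0, 38.0], [34.0, -158.0, 51.0]]
side white [280. 177.] 393 [[-61.0, 43.0, 54.0], [-35.0, 129.0, 57.0], [-5.0, 203.0, 62.0]]
scene [260. 235.] 45 [ 1. 22. 41.] phi 92
scene [250. 242.] 58 [  9. -19.  42.] phi -116
```

Request:
drive_tool(
  plan=[
    [[0,0.011,0,0,0,0,0],[0,0.011,0,0,0,0,0],[0.004,0.006,0,0,0,0,0],[0.004,0.006,0,0,0,0,0],[0,0.005,0,0,0,0,0],[-0.002,0.004,0,0,0,0,0],[0,0,0,0,0,0,0]],
  ],
)

```text
t: 11.58
tcp_pos: [0.5479, -0.1118, 0.0237]
eef_rot: [2.303, 2.136, 0.001]
wrist_force: [0.9, -0.3, -0.3]
opening: 0.003
finger_force: 0.0
```

```bash
python3 nut.py
```

```text
t 11.575 rel nut [ 7.9 27.1 23.7] F [ 0.9 -0.3 -0.3]
side [321. 226.] 56 [16. 11. 41.] phi 145
side [310. 232.] 66 [-19. -17.  37.] phi -41
side blue [287. 196.] 315 [[-59.0, -115.0, 16.0], [-26.0, 31.0, 44.0], [17.0, 37.0, 118.0]]
side red [321. 226.] 50 [[33.0, -148.0, 24.0], [43.0, -138.0, 41.0], [51.0, -131.0, 50.0]]
side red [310. 232.] 64 [[-1.0, -173.0, 25.0], [8.0, -166.0, 38.0], [20.0, -156.0, 50.0]]
side white [288. 177.] 777 [[-60.0, 42.0, 54.0], [-9.0, 127.0, 57.0], [49.0, 200.0, 61.0]]
side white [317. 218.] 33 [[19.0, -136.0, 54.0], [31.0, -131.0, 58.0], [45.0, -122.0, 63.0]]
scene [248. 238.] 69 [-13. -11.  40.] phi -42
scene [261. 238.] 43 [17. 14. 46.] phi 141
```

Stroke 1 left the wings at φ ≈ 143° and -41°, as planned. Now I'll return over the top for stroke 2.

Request:
drive_tool(
  plan=[
    [[0.006,-0.004,0,0,0,0,0],[0,0,-0.02,0,0,0,0],[0,0,-0.02,0,0,0,0],[0,0,0,0,0,0,0],[-0.035,-0.001,0,0,0,0,0],[-0.035,-0.001,0,0,0,0,0],[0,0,0,0,0,0,0],[0,0,0.02,0,0,0,0],[0,0,0.02,0,0,0,0],[0,0,0,0,0,0,0]],
  ],
)

```text
t: 12.98
tcp_pos: [0.5355, -0.1736, 0.0222]
eef_rot: [-2.301, -2.135, 0.002]
wrist_force: [-0.2, -0.1, 1.0]
opening: -0.001
finger_force: 0.0
```

Request:
drive_tool(
  plan=[
    [[0.009,-0.006,0,0,0,0,0],[0.006,-0.011,0,0,0,0,0],[0.003,-0.007,0,0,0,0,0],[0.006,-0.005,0,0,0,0,0],[0.008,-0.004,0,0,0,0,0],[0.009,0,0,0,0,0,0],[0.009,0.004,0,0,0,0,0],[0.008,0.009,0,0,0,0,0],[0.006,0.009,0,0,0,0,0],[0.004,0.006,0,0,0,0,0],[-0.001,0.005,0,0,0,0,0],[-0.003,0.006,0,0,0,0,0]],
  ],
)

```text
t: 14.48
tcp_pos: [0.5476, -0.1117, 0.0236]
eef_rot: [-2.303, -2.136, 0.0]
wrist_force: [-2.0, 0.3, -0.5]
opening: -0.001
finger_force: 0.8
```

```bash
python3 nut.py
```

```text
t 14.475 rel nut [ 7.6 27.3 23.6] F [-2.   0.3 -0.5]
side [321. 226.] 51 [16. 11. 40.] phi 145
side [310. 232.] 68 [-18. -16.  37.] phi -42
side blue [287. 196.] 318 [[-59.0, -113.0, 16.0], [-26.0, 31.0, 44.0], [18.0, 38.0, 121.0]]
side red [321. 226.] 53 [[33.0, -149.0, 23.0], [44.0, -137.0, 42.0], [52.0, -132.0, 52.0]]
side red [310. 232.] 62 [[-1.0, -171.0, 23.0], [8.0, -166.0, 37.0], [20.0, -156.0, 50.0]]
side white [288. 177.] 790 [[-60.0, 43.0, 54.0], [-9.0, 127.0, 57.0], [50.0, 202.0, 61.0]]
side white [316. 219.] 32 [[20.0, -137.0, 53.0], [29.0, -131.0, 57.0], [45.0, -120.0, 63.0]]
scene [248. 238.] 70 [-12. -11.  40.] phi -41
scene [261. 238.] 41 [17. 13. 47.] phi 142
```

Request:
drive_tool(
  plan=[
    [[0.006,-0.004,0,0,0,0,0],[0,0,-0.02,0,0,0,0],[0,0,-0.02,0,0,0,0],[0,0,0,0,0,0,0],[-0.035,-0.001,0,0,0,0,0],[-0.035,-0.001,0,0,0,0,0],[0,0,0,0,0,0,0],[0,0,0.02,0,0,0,0],[0,0,0.02,0,0,0,0],[0,0,0,0,0,0,0]],
  ],
)

```text
t: 15.88
tcp_pos: [0.5354, -0.1736, 0.0222]
eef_rot: [-2.301, -2.135, 0.002]
wrist_force: [-0.3, -0.3, -0.5]
opening: -0.001
finger_force: 0.0
```

Request:
drive_tool(
  plan=[
    [[0.009,-0.006,0,0,0,0,0],[0.006,-0.011,0,0,0,0,0],[0.003,-0.007,0,0,0,0,0],[0.006,-0.005,0,0,0,0,0],[0.008,-0.004,0,0,0,0,0],[0,0,0,0,0,0,0]],
  ],
)

```text
t: 16.62
tcp_pos: [0.5057, -0.1397, 0.0237]
eef_rot: [-2.302, -2.137, 0.0]
wrist_force: [-0.8, 0.0, 0.8]
opening: -0.001
finger_force: 0.0
```

```bash
python3 nut.py | grep -v white
```

```text
t 16.625 rel nut [-32.1  -3.8  23.7] F [-0.8  0.   0.8]
side [311. 228.] 27 [-14.   1.  38.] phi 3
side [323. 230.] 83 [ 18. -10.  38.] phi -151
side blue [283. 196.] 191 [[-59.0, -145.0, 19.0], [-41.0, 32.0, 44.0], [-16.0, 37.0, 123.0]]
side red [323. 230.] 78 [[34.0, -165.0, 24.0], [45.0, -160.0, 38.0], [55.0, -154.0, 52.0]]
scene [252. 232.] 17 [-20.  10.  49.] phi 27
scene [256. 240.] 18 [17. -5. 48.] phi -165
```

Request:
drive_tool(
  plan=[
    [[0.003,0.001,0,0,0,0,0],[0.003,0.001,0,0,0,0,0],[0.002,0.001,0,0,0,0,0],[0,0,0,0,0,0,0]],
  ],
)

```text
t: 17.27
tcp_pos: [0.5098, -0.1327, 0.0237]
eef_rot: [2.303, 2.137, -0.0]
wrist_force: [0.2, -2.7, -1.0]
opening: 0.001
finger_force: 1.1
```

Request:
drive_tool(
  plan=[
    [[0.002,0.001,0,0,0,0,0],[0,0,0,0,0,0,0]],
  ],
)

```text
t: 17.52
tcp_pos: [0.5105, -0.1318, 0.0236]
eef_rot: [2.303, 2.137, -0.002]
wrist_force: [-6.5, -17.2, -0.4]
opening: 0.003
finger_force: 8.0
```

Request:
drive_tool(
  plan=[
    [[0.002,0.001,0,0,0,0,0],[0,0,0,0,0,0,0]],
  ],
)

```text
t: 17.77
tcp_pos: [0.511, -0.131, 0.0236]
eef_rot: [2.302, 2.137, -0.005]
wrist_force: [-14.0, -31.9, 0.6]
opening: -0.002
finger_force: 16.0
```

```bash
python3 nut.py | grep -v white
```

```text
t 17.775 rel nut [-27.5   5.2  23.6] F [-14.  -31.9   0.6]
side [311. 227.] 23 [-11.   6.  40.] phi 27
side [322. 231.] 83 [ 14. -17.  37.] phi -129
side blue [283. 195.] 188 [[-59.0, -139.0, 19.0], [-41.0, 31.0, 45.0], [-13.0, 37.0, 125.0]]
side red [322. 231.] 78 [[31.0, -175.0, 25.0], [40.0, -167.0, 38.0], [51.0, -156.0, 52.0]]
scene [256. 230.] 8 [-12.  16.  52.] phi 54
scene [254. 241.] 18 [ 23. -13.  49.] phi -150
```

The nut came up hard at φ ≈ 40°, the predicted q = 7.0, with force rising to 35 N. I'll back away and check.

Request:
drive_tool(
  plan=[
    [[-0.008,-0.006,0,0,0,0,0],[-0.006,-0.006,0,0,0,0,0],[0,0,0,0,0,0,0],[0,0,-0.04,0,0,0,0],[0,0,-0.06,0,0,0,0],[0,0,-0.06,0,0,0,0],[0,0,0,0,0,0,0],[0,0,0,0,0,0,0]],
  ],
)

```text
t: 18.92
tcp_pos: [0.4989, -0.1416, 0.1835]
eef_rot: [-2.303, -2.137, -0.0]
wrist_force: [-0.2, -0.1, -1.1]
opening: 0.0
finger_force: 0.0
```

```bash
python3 nut.py
python3 - <<'E'
from h import *
f=rep("wrist");cv2.imwrite("pics/w9.png",f["image"][...,::-1])
G=g(pts(f));H,S,V=cv2.split(cv2.cvtColor(f["image"],cv2.COLOR_RGB2HSV))
m=((H<8)|(H>172))&(S>130)&(V>50)&(abs(G[...,0]-27)<45)&(abs(G[...,1]+150)<45)&(G[...,2]>30)
l=cv2.fitLine(G[m][:,:2].astype(np.float32),2,0,.01,.01).ravel();print(l,np.degrees(np.arctan2(l[1],-l[0])))
E
```

```text
t 18.925 rel nut [-38.8  -6.2 183.5] F [-0.2 -0.1 -1.1]
side [309. 226.] 68 [-17.  11.  40.] phi 31
side [322. 231.] 81 [ 14. -16.  37.] phi -132
side blue [295. 196.] 519 [[-59.0, 25.0, 17.0], [-3.0, 31.0, 40.0], [56.0, 38.0, 61.0]]
side red [309. 226.] 59 [[3.0, -147.0, 25.0], [10.0, -139.0, 40.0], [19.0, -132.0, 51.0]]
side red [322. 231.] 79 [[30.0, -172.0, 24.0], [41.0, -166.0, 38.0], [51.0, -157.0, 51.0]]
side white [288. 178.] 731 [[-60.0, 41.0, 54.0], [-12.0, 114.0, 57.0], [51.0, 200.0, 62.0]]
scene [255. 230.] 7 [-14.  18.  51.] phi 52
scene [254. 241.] 15 [ 21. -14.  49.] phi -148
wrist red [283. 157.] 238 [[2.0, -145.0, 21.0], [12.0, -135.0, 49.0], [21.0, -127.0, 53.0]]
wrist red [315. 186.] 196 [[32.0, -170.0, 33.0], [41.0, -161.0, 49.0], [50.0, -153.0, 53.0]]
wrist white [301. 175.] 60 [[24.0, -153.0, 55.0], [27.0, -149.0, 56.0], [30.0, -145.0, 57.0]]
[   0.74929994   -0.66223073   25.310135   -146.86758   ] -138.52977
```

View pics/w9.png

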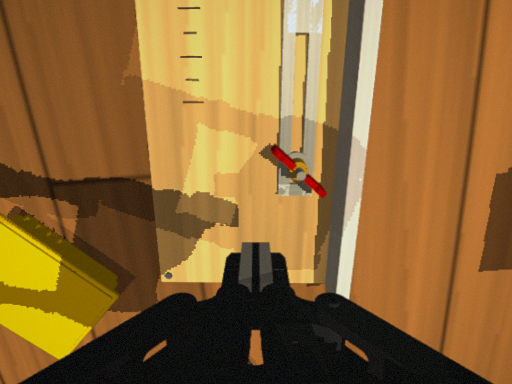

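The wrist view shows the nut at (299,170) with its wings at φ ≈ 41°, matching the tight position. The side camera still puts the stop's back at guide y = +31. Handing in.

```bash
python3 -c "from cell import manip;print(manip.hand_in())"
```

```text
the job is handed in; nothing more can be done
None
```

I pushed the stop until the tray was snug against the end block, tightened the wing nut clockwise to its hard stop in three fingertip strokes, and handed the job in at about 19 s; no verdict came back.

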